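# Clamp a lidded tub in the banding jig with its handwheel

### The arm

A 6-joint arm with a two-finger parallel gripper is mounted at the origin on the work surface. World frame = base frame: x ahead of the robot, y to its left, z up, the work surface at z = 0. Lengths are in m, angles in degrees, forces in N, time in s.
With the tool pointing down it reaches from about 0.375 to 0.9 m from the base axis. Payload 3.1 kg.
Tool frame: the origin (TCP) lies at the very end of the fingers, on their centre line; the grasp point (between the pads) lies 19 mm behind it (bot.tcp_to_grasp is the distance from the TCP to the grasp point, in m); z points along the fingers, y is the line along which they close (so a half turn about z gives the same grasp; the last joint's range is limited). The gripper opens to 87 mm and grips with 3 to 60 N. Pads are 19 mm wide; open, the fingers measure 117 mm over their backs; the gripper's body (75 mm by 190 mm) begins 51 mm behind the grasp point.
Start: joints at [62.08, 30.224, 82.088, -0, 67.689, -10.227], TCP at [0.19, 0.595, 0.183] pointing down, gripper open.
Joint ranges: [-176.69, 176.69], [-43.24, 126.21], [12.49, 139.97], [-82, 262], [0, 151.66], [-163.58, 163.58]. Speed limits (degrees/s): [159.86, 159.86, 180, 180, 180, 180].

### API

Orientations are given as a 3x3 rotation matrix whose columns are the frame's x, y, z axes.
In Python, from rig import telemetry, capture, camera_info, job, bot gives the robot as it stands. The module is installed in compiled form; this text tells all that it offers.
- The arm moves only by the tool carry_out, never from a script. Its argument "deltas" is a list that holds one entry, the list of rows, each a list of 7 numbers: the shift along the tool's x, y, z scaled (see below), then the turn, a rotation vector about the tool's x, y, z scaled (see below), then the closure, from -1 (fully open) to 1 (shut). In form: [[[dx, dy, dz, ax, ay, az, claw], ...]]. A call has exactly 10 rows; each row is the pose to reach, as a shift and turn from the pose commanded when the call began, along the tool's axes at that moment, turning the shorter way round; what a row does not reach only later rows make up. The controller multiplies each number of a shift by 15 cm and each number of a turn by 360 degrees. A row lasts 1/12 s, in which the tool goes at most 41.7 mm and 7.16 degrees, less where a joint would pass 70% of its speed; a pose out of reach is approached as far as the arm can. A call with a number of a shift or a turn outside -1 to 1 is refused whole. A call with a gripper value outside its range is refused whole. The fingers move at their own pace and stop on an object; the grip force is fixed at half the most. Time passes only in rows, so rows that repeat a pose let the fingers close, or fill a call up. It gives the time, the measured TCP pose, the force, the opening and the grip force at its end, in the units of the state.
- telemetry.read_state(): the state, without advancing time (a new reading comes with each control period).
- capture(name): name is "scene" or "side" or "wrist"; returns the picture (480x640x3 uint8, red, green, blue); there is no depth.
- camera_info(name): a dict with "mtx" (3x3 intrinsics, pixels), "cam_to_world" (4x4, takes a point from camera to world coordinates); the wrist camera has in their place "T_tool_cam" (4x4, takes a point from camera to tool coordinates, whose origin is the TCP and whose axes are the flange's). Camera axes: x right, y down, z forward; pixel columns grow to the right and rows downward; lengths in m; the calibration is good to about 2 mm. A picture is of the moment at which its call begins: read the wrist's pose just before it. camera_info takes no time and is no camera call.
- job.hand_in(): hands the job in; it is judged then, once.
The state is a dict: "time_s": time; "joint_positions": joint angles; "qvel": joint speeds; "tau": joint torques, N m; "position": TCP position; "tcp_rot": TCP orientation; "force": force on the tool from outside, world axes, zero at the start; "moment": the same for the moment, N m; "opening": opening from 0.0 (shut) to 1.0 (fully open); "grasp_force": force on a finger pad.
Only numpy, scipy, OpenCV 4.12 (cv2) and the standard library are available. Lean on these libraries where they do the work, as an engineer would, in place of code of your own. Each camera call takes 0.05 s, during which the arm holds its last target. There are 200 camera calls.

### The job

Clamp the lidded tub in the banding jig: crank the handwheel anticlockwise until the tub is tight against the end stop and the sprung plate is pushed about halfway into its travel. Then tip the weighted hold-down arm over so that its pad rests on the lid. Move the carriage only by the handwheel, keep the tub upright, and leave the bottle, padlock and bowl where they are.

Things in the scene. Friction and masses are not known exactly. Their poses are not given: they have to be found in the camera images.
- jig: Fixed low aluminium jig, bed 125 x 490 mm and 12 mm thick, long way along its y. Origin on the work surface; bed from y -240 to +250 mm. x points away from the robot, y from the handwheel end to the end-stop end, z up. Guide rails 24 mm high keep the tub in line. Under the wheel is a dark steel gearbox, 90 x 90 mm, top 78 mm above the work surface.
- wheel_rim_top (a point): On the upright axis of the steel handwheel, level with its rim top, 135 mm above the work surface (jig x 0, y -165 mm). The wheel is a solid dish 140 mm across, no spokes or crank; rim 11 mm thick (outer radius 70, inner 59 mm), standing 27 mm above the solid web; a hub of radius 13 mm stands 8 mm above the web. Nothing beside the rim; gearbox 22 mm below.
- wheel (a joint): Handwheel angle, rad, 0 at the start, growing anticlockwise seen from above, to at most 6.1. Stiff (about 0.45 N m), stays where left. Each rad drives the carriage 17 mm towards the end stop (jig +y).
- carriage: Dark steel block 90 x 30 mm, 60 mm high, that the handwheel drives along jig y through a rack; origin under its centre, 12 mm above the work surface. It carries the sprung plate on its +y side.
- plate_face (a point): Centre of the front (+y) face of the sprung steel plate, 90 mm wide and 55 mm high, that presses on the tub's end.
- plate (a joint): How far the sprung plate is pushed back towards the carriage, m: 0 free, 0.015 bottomed; spring 1.6 N per mm.
- tub: Loose white tub with a grey lid, 100 (x) x 130 (y) x 80 mm high, 0.3 to 0.6 kg, standing on the bed between plate and end stop. Origin at the centre of its underside; its axes run like the jig's.
- tub_end (a point): Middle of the lid edge at the tub's +y end, 65 mm from the tub's centre, 72 mm above its underside; this edge meets the end stop.
- stop_face (a point): Centre of the face of the fixed end stop that looks to the tub; axes like the jig's, y pointing away from the tub. The stop is an steel angle 100 mm wide and 55 mm high on the bed; the tub is tight against it when tub_end has the same y in this frame.
- holddown (a joint): Angle of the weighted hold-down arm, rad: 0 parked, leaning 0.4 rad past upright away from the robot; 0.4 upright; about 1.97 level, its rubber pad on the lid. Over centre at about 0.45 it falls by its own weight either way.
- holddown_pivot (a point): Pivot of the hold-down arm, on two steel cheeks beside the tub's far side, 122 mm above the work surface; it turns about the jig's y axis.
- handle_end (a point): Free end of the hold-down arm, 140 mm from the pivot. The last 52 mm is a round black handle 22 mm thick; the rest is a steel bar 14 x 18 mm. The pad sticks out 30 mm at 80 mm from the pivot, on the side that goes down.
- bottle: Bystander: amber bottle 66 mm across, 190 mm tall; origin under its centre.
- padlock: Bystander: steel padlock lying flat, about 115 x 75 x 26 mm; origin under its body.
- bowl: Bystander: steel bowl 120 mm across, 55 mm high; origin under its centre.
Mind the look-alikes: they are no part of the job. Leave any blue or pink look-alike of the tub alone.

How it is judged (in metres and radians):
On the way, in this order (a step that is already met when the one before it is completed fails the run):
1. the tub is tight against the end stop, the sprung plate pushed in about halfway (value of joint plate between 0.004 and 0.0115 m and y of tub_end in the frame of stop_face above -0.004 m), for 0.2 s.
2. the hold-down arm's pad rests on the lid (value of joint holddown between 1.87 and 2.07 rad), for 0.2 s.
At the end, for the whole second after the job is handed in: The tub stands upright and at rest against the end stop (gap under 4 mm), the sprung plate pushed in 4 to 11.5 mm of its 15 mm, and the hold-down arm lies level with its pad on the lid (1.87 to 2.07 rad) (all of step 1 and all of step 2 and angle between tub's own z axis and vertical below 0.06 rad and linear speed of tub below 0.02 m/s and velocity of joint holddown below 0.1 rad/s); the robot touches nothing.
It fails at once if the robot pushes the carriage or plate (over 5 N) instead of turning the wheel (contact force between any of the fingers, the arm and carriage above 5 N).
It fails at once if the tub is tipped (angle between tub's own z axis and vertical above 0.3 rad).
It fails at once if a bystander is moved more than 40 mm (distance of any of bottle, padlock, bowl from where it was at the start of the episode above 0.04 m).
It also fails if it takes over 72 s, if anything falls off the work surface, if the arm or the gripper's body presses on something with over 40 N, if the wrist force passes 120 N, or if a joint passes its speed limit or range.

## Working session

There is one attempt and no reset: what is moved stays moved. The work goes in short steps, Python scripts to look and compute and a tool call to move; the robot and the scene stay as the last step left them, time stands still between calls to the robot, and variables do not carry over. Pictures are saved under pics/ and viewed, at most 10 in all, crops included, and the job is handed in when it is done.

Besides the shell and the picture viewer there is one more tool, called after "Emit:" by a JSON object that holds its "api" and its "payload". carry_out: Moves the arm, as the interface text tells. Its arguments: {"type":"object","properties":{"deltas":{"type":"array","items":{"type":"array","items":{"type":"array","items":{"type":"number"}}}}},"required":["deltas"]}

```bash
mkdir -p pics; python3 - <<'E'
from rig import *
import cv2,numpy as np
s=telemetry.read_state();print(s)
for n in("scene","side"):
    cv2.imwrite(f"pics/{n}0.png",capture(n)[:,:,::-1]);i=camera_info(n);print(n,np.round(i["mtx"],1).tolist(),np.round(i["cam_to_world"],3).tolist())
print(camera_info("wrist"))
E
```

```text
{'time_s': 0.0, 'joint_positions': array([ 6.20788837e+01,  3.02793224e+01,  8.21549030e+01, -1.59987095e-03,
        6.76867283e+01, -1.02263272e+01]), 'qvel': array([-0.01148955, -0.07498627, -0.02615199,  0.04010828, -0.07447117,
       -0.01650388]), 'tau': array([-5.08240137e-04, -4.40038919e+01, -1.76590616e+01,  6.30507711e-02,
        5.83431136e-02, -1.88782205e-04]), 'position': array([0.1895613 , 0.59473121, 0.18227611]), 'tcp_rot': array([[-9.52692190e-01,  3.03935286e-01, -9.65679915e-04],
       [ 3.03936619e-01,  9.52690405e-01, -1.87739456e-03],
       [ 3.49387538e-04, -2.08208462e-03, -9.99997771e-01]]), 'force': array([-0.1415197 , -0.07646036,  0.00359492]), 'moment': array([-0.03605285, -0.01299085, -0.01264011]), 'grasp_force': 0.0, 'opening': 1.0011132134612788}
scene [[620.1, 0.0, 315.3], [0.0, 620.1, 235.0], [0.0, 0.0, 1.0]] [[-0.839, 0.347, -0.42, 1.123], [0.545, 0.532, -0.648, 1.037], [-0.001, -0.772, -0.636, 1.178], [0.0, 0.0, 0.0, 1.0]]
side [[601.9, 0.0, 325.0], [0.0, 601.9, 244.9], [0.0, 0.0, 1.0]] [[0.863, -0.353, 0.362, -0.125], [-0.505, -0.589, 0.631, -0.981], [-0.01, -0.727, -0.686, 1.257], [0.0, 0.0, 0.0, 1.0]]
{'mtx': array([[397.91899149,   0.        , 313.83893439],
       [  0.        , 397.91899149, 244.05927489],
       [  0.        ,   0.        ,   1.        ]]), 'T_tool_cam': array([[-1.23356060e-03, -9.70862674e-01, -2.39633359e-01,
         6.46093709e-02],
       [ 9.99999238e-01, -1.18467360e-03, -3.48049519e-04,
        -4.80450927e-04],
       [ 5.40209710e-05, -2.39633606e-01,  9.70863395e-01,
        -2.01487731e-01],
       [ 0.00000000e+00,  0.00000000e+00,  0.00000000e+00,
         1.00000000e+00]])}
```

View pics/scene0.png

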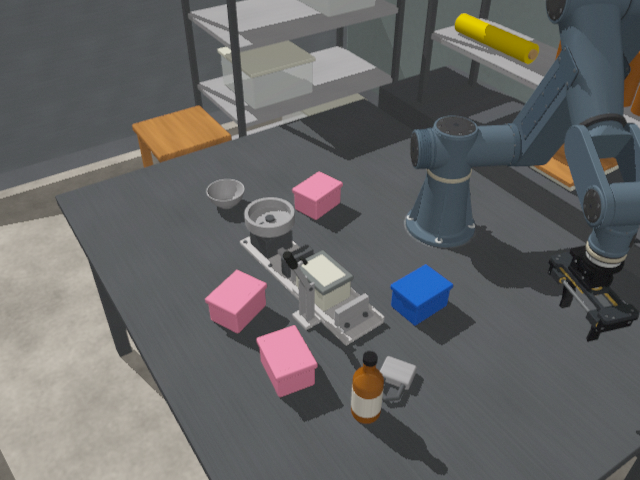

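View pics/side0.png

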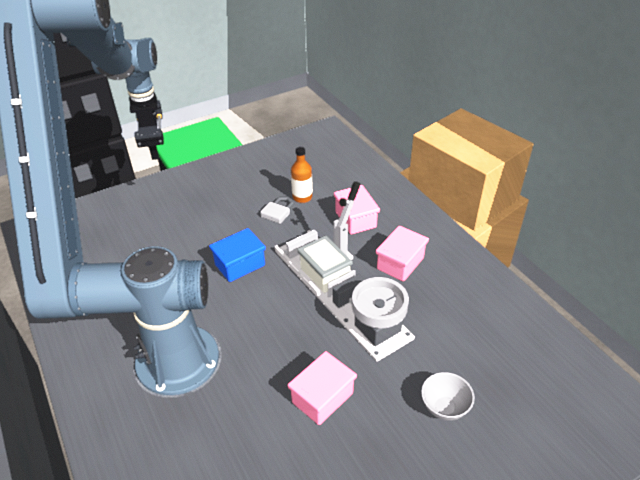

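The scene view shows the jig with the wheel at (270,215), white tub with grey lid at (328,280), hold-down near (305,290) and end stop at (350,312). In the side view the wheel is at (380,300), the tub at (325,258) and the hold-down handle tip at (354,186). Look-alikes: pink tubs at scene (318,195), (237,301), (287,360) and a blue one at (421,294). The bowl at (225,195) could pass for the wheel. I choose the white/grey-lidded tub on the jig and the dish on the gearbox, and check them in a crop.

```bash
cat > h.py <<'E'
from rig import *
import cv2,numpy as np
def ray(n,uv,z):
    i=camera_info(n);M=i["cam_to_world"];d=M[:3,:3]@np.linalg.inv(i["mtx"])@[uv[0],uv[1],1];o=M[:3,3]
    return o+d*(z-o[2])/d[2]
def pix(n,p):
    i=camera_info(n);M=np.linalg.inv(i["cam_to_world"]);c=M[:3,:3]@p+M[:3,3];q=i["mtx"]@c;return q[:2]/q[2]
E
python3 - <<'E'
from h import *
for n,uv,z in [("scene",(270,213),.135),("side",(380,299),.135),("scene",(241,241),.012),("scene",(383,318),.012),("scene",(348,337),.012),("side",(413,335),.012),("side",(377,356),.012),("side",(276,248),.012)]:
    print(n,uv,ray(n,uv,z).round(3))
a=cv2.imread("pics/scene0.png")[185:345,225:395];b=cv2.imread("pics/side0.png")[175:365,260:425]
f=lambda x:cv2.resize(x,(400,int(400*x.shape[0]/x.shape[1])),interpolation=cv2.INTER_CUBIC)
a,b=f(a),f(b);H=max(len(a),len(b));p=lambda x:cv2.copyMakeBorder(x,0,H-len(x),0,0,0)
cv2.imwrite("pics/crop1.png",np.hstack([p(a),p(b)]));print(H)
E
```

```text
scene (270, 213) [ 0.486 -0.176  0.135]
side (380, 299) [ 0.484 -0.189  0.135]
scene (241, 241) [ 0.549 -0.248  0.012]
scene (383, 318) [0.389 0.22  0.012]
scene (348, 337) [0.5   0.224 0.012]
side (413, 335) [ 0.554 -0.249  0.012]
side (377, 356) [ 0.437 -0.257  0.012]
side (276, 248) [0.398 0.226 0.012]
460
```

View pics/crop1.png

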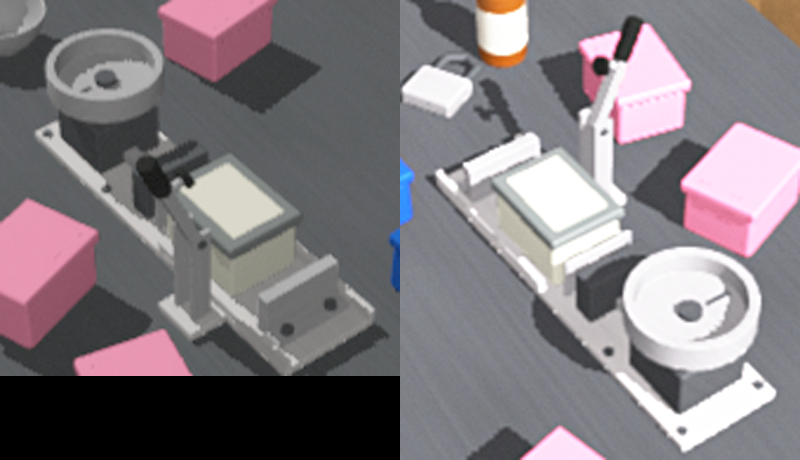

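```bash
cat >> h.py <<'E'
def sc(x,y):return (225+x*.425,185+y*.425)
def sd(x,y):return (260+(x-400)*.4125,175+y*.4125)
E
python3 - <<'E'
from h import *
from scipy.optimize import least_squares
# wheel: extents of rim-top circle
obs={"scene":(sc(46,0)[0],sc(163,0)[0],sc(0,31)[1]),"side":(sd(623,0)[0],sd(760,0)[0],sd(0,248)[1])}
t=np.linspace(0,6.283,181)
def ext(n,c):
    q=np.array([pix(n,np.array([c[0]+.07*np.cos(a),c[1]+.07*np.sin(a),.135])) for a in t]);return np.array([q[:,0].min(),q[:,0].max(),q[:,1].min()])
for ns in (["scene"],["side"],["scene","side"]):
    r=least_squares(lambda c:np.concatenate([ext(n,c)-obs[n] for n in ns]),[.486,-.18]);print("wheel",ns,r.x.round(4),r.fun.round(1))
w=r.x
P={}
for k,n,uv,z in [("hwfar","scene",sc(37,130),.012),("hwfar","side",sd(775,388),.012),("hwnear","side",sd(683,448),.012),("endnear","scene",sc(376,313),.012),("endfar","scene",sc(290,373),.012),("endnear","side",sd(437,175),.012),
 ("lid+y","scene",sc(222,250),.092),("lid+y","scene",sc(300,212),.092),("lid+y","side",sd(495,185),.092),("lid+y","side",sd(563,152),.092),
 ("lid-y","side",sd(552,245),.092),("lid-y","side",sd(622,207),.092),("lid-y","scene",sc(225,155),.092),
 ("stop","scene",sc(260,292),.067),("stop","scene",sc(333,258),.067),("stop","side",sd(465,170),.067),("stop","side",sd(535,137),.067),
 ("plate","side",sd(565,268),.067),("plate","side",sd(632,235),.067),("pivot","scene",sc(190,230),.122),("pivot","side",sd(600,125),.122)]:
    p=ray(n,uv,z);P.setdefault(k,[]).append(p)
    yaw=np.deg2rad(5.1);e=np.array([-np.sin(yaw),np.cos(yaw)]);ex=np.array([np.cos(yaw),np.sin(yaw)]);d=p[:2]-w
    print(k,n,p.round(3),"jig xy",round(d@ex,3),round(d@e-.165,3))
# handle tip triangulated
L=[]
for n,uv in(("scene",sc(148,165)),("side",sd(634,22))):
    a=ray(n,uv,0);b=ray(n,uv,.5);L.append((a,b-a))
A=np.c_[L[0][1],-L[1][1]];s=np.linalg.lstsq(A,L[1][0]-L[0][0],rcond=None)[0]
print("tip",L[0][0]+s[0]*L[0][1],L[1][0]+s[1]*L[1][1])
E
```

```text
wheel ['scene'] [ 0.4873 -0.1765] [-0.5  0.5 -0.1]Traceback (most recent call last):
  File "<stdin>", line 9, in <module>
    return func(*args, **kwargs)
    result = trf(vector_fun.fun, vector_fun.jac, x0, f0, J0, lb, ub, ftol, xtol,
                 gtol, max_nfev, x_scale, loss_function, tr_solver,
                 tr_options.copy(), verbose, callback=callback_wrapped)
    return trf_no_bounds(
        fun, jac, x0, f0, J0, ftol, xtol, gtol, max_nfev, x_scale,
        loss_function, tr_solver, tr_options, verbose, callback=callback)
    J = jac(x)
    self._update_jac()
    ~~~~~~~~~~~~~~~~^^
    self.J = self.jac_wrapped(xp_copy(self.x), f0=self.f)
             ~~~~~~~~~~~~~~~~^^^^^^^^^^^^^^^^^^^^^^^^^^^^
    J, dct = approx_derivative(
             ~~~~~~~~~~~~~~~~~^
        self.fun,
        ^^^^^^^^^
    ...<2 lines>...
        **self.finite_diff_options,
        ^^^^^^^^^^^^^^^^^^^^^^^^^^^
    )
    ^
    J, _nfev = _dense_difference(fun_wrapped, x0, f0, h,
               ~~~~~~~~~~~~~~~~~^^^^^^^^^^^^^^^^^^^^^^^^
                             use_one_sided, method,
                             ^^^^^^^^^^^^^^^^^^^^^^
                             mf)
                             ^^^
    df = [f_eval - f0 for f_eval in f_evals]
                                    ^^^^^^^
    f = np.atleast_1d(self.fun(x, *self.args, **self.kwargs))
                      ~~~~~~~~^^^^^^^^^^^^^^^^^^^^^^^^^^^^^^
    return np.atleast_1d(self.fun(x))
                         ~~~~~~~~^^^
    return self.f(x, *self.args, **self.kwargs)
           ~~~~~~^^^^^^^^^^^^^^^^^^^^^^^^^^^^^^
  File "<stdin>", line 9, in <lambda>
  File "<stdin>", line 7, in ext
  File "h.py", line 7, in pix
    i=camera_info(n);M=np.linalg.inv(i["cam_to_world"]);c=M[:3,:3]@p+M[:3,3];q=i["mtx"]@c;return q[:2]/q[2]
ValueError: time passes only in moves, steps and waits
```

```bash
sed -i '2a I={n:camera_info(n) for n in("scene","side","wrist")}' h.py; sed -i 's/i=camera_info(n)/i=I[n]/' h.py
python3 - <<'E'
from h import *
for n,ps in (("scene",[sc(46,72),sc(163,72),sc(104,31)]),("side",[sd(623,296),sd(760,296),sd(691,248)])):
    X=np.array([ray(n,p,.135)[:2] for p in ps]);A=np.c_[2*X,np.ones(3)];s=np.linalg.solve(A,(X**2).sum(1));print(n,"wheel",s[:2].round(4),"r",np.sqrt(s[2]+s[:2]@s[:2]).round(4))
w=np.array([.487,-.178])
for k,n,uv,z in [("hwfar","scene",sc(37,130),.012),("hwfar","side",sd(775,388),.012),("hwnear","side",sd(683,448),.012),("endnear","scene",sc(376,313),.012),("endfar","scene",sc(290,373),.012),("endnear","side",sd(437,175),.012),
 ("lid+y","scene",sc(222,250),.092),("lid+y","scene",sc(300,212),.092),("lid+y","side",sd(495,185),.092),("lid+y","side",sd(563,152),.092),
 ("lid-y","side",sd(552,245),.092),("lid-y","side",sd(622,207),.092),("lid-y","scene",sc(225,155),.092),
 ("stop","scene",sc(260,292),.067),("stop","scene",sc(333,258),.067),("stop","side",sd(465,170),.067),("stop","side",sd(535,137),.067),
 ("plate","side",sd(565,268),.067),("plate","side",sd(632,235),.067),("pivot","scene",sc(190,230),.122),("pivot","side",sd(600,125),.122)]:
    p=ray(n,uv,z)
    yaw=np.deg2rad(5.1);e=np.array([-np.sin(yaw),np.cos(yaw)]);ex=np.array([np.cos(yaw),np.sin(yaw)]);d=p[:2]-w
    print(k,n,p.round(3),"jig xy",round(d@ex,3),round(d@e-.165,3))
L=[]
for n,uv in(("scene",sc(148,165)),("side",sd(634,22))):
    a=ray(n,uv,0);b=ray(n,uv,.5);L.append((a,b-a))
A=np.c_[L[0][1],-L[1][1]];s=np.linalg.lstsq(A,L[1][0]-L[0][0],rcond=None)[0]
print("tip",L[0][0]+s[0]*L[0][1],L[1][0]+s[1]*L[1][1])
E
```

```text
scene wheel [ 0.4866 -0.1765] r 0.0695
side wheel [ 0.4868 -0.1863] r 0.0701
hwfar scene [ 0.548 -0.251  0.012] jig xy 0.054 -0.244
hwfar side [ 0.558 -0.252  0.012] jig xy 0.064 -0.245
hwnear side [ 0.43  -0.266  0.012] jig xy -0.065 -0.248
endnear scene [0.385 0.223 0.012] jig xy -0.066 0.244
endfar scene [0.511 0.241 0.012] jig xy 0.062 0.25
endnear side [0.397 0.23  0.012] jig xy -0.053 0.25
lid+y scene [0.516 0.119 0.092] jig xy 0.055 0.128
lid+y scene [0.413 0.116 0.092] jig xy -0.048 0.135
lid+y side [0.413 0.103 0.092] jig xy -0.048 0.122
lid+y side [0.509 0.111 0.092] jig xy 0.048 0.121
lid-y side [ 0.422 -0.013  0.092] jig xy -0.05 0.005
lid-y side [ 0.52  -0.002  0.092] jig xy 0.048 0.007
lid-y scene [ 0.429 -0.007  0.092] jig xy -0.042 0.01
stop scene [0.503 0.172 0.067] jig xy 0.047 0.182
stop scene [0.409 0.173 0.067] jig xy -0.047 0.192
stop side [0.407 0.167 0.067] jig xy -0.049 0.186
stop side [0.507 0.175 0.067] jig xy 0.051 0.185
plate side [ 0.428 -0.03   0.067] jig xy -0.045 -0.012
plate side [ 0.519 -0.025  0.067] jig xy 0.046 -0.016
pivot scene [0.544 0.101 0.122] jig xy 0.082 0.108
pivot side [0.553 0.101 0.122] jig xy 0.091 0.107
tip [0.59853773 0.11345275 0.2469378 ] [0.60293711 0.11072851 0.24716283]
```

```bash
cat >> h.py <<'E'
from scipy.spatial.transform import Rotation as Ro
def down(yaw_y): # tool down, y axis at yaw_y deg
    a=np.deg2rad(yaw_y);y=np.array([np.cos(a),np.sin(a),0]);z=np.array([0,0,-1.]);return np.c_[np.cross(y,z),y,z]
def step(p0,R0,p,R):
    return np.round(np.r_[R0.T@(np.array(p)-p0)/.15,Ro.from_matrix(R0.T@R).as_rotvec(degrees=True)/360],4)
E
python3 - <<'E'
from h import *
s=telemetry.read_state();p=np.array([.19,.595,.183]);y=72.3
for q,yy in [((.25,.5,.30),12),((.34,.38,.36),-48),((.40,.25,.36),-108),((.43,.12,.36),-160),((.46,-.02,.36),-160),((.487,-.15,.34),-160),((.487,-.18,.33),-160)]:
    print(step(p,down(y),q,down(yy)).tolist());p=np.array(q);y=yy
E
```

```text
[-0.5736, -0.4817, -0.78, 0.0, 0.0, 0.1675]
[-0.9073, 0.4206, -0.4, 0.0, 0.0, 0.1667]
[-0.2827, 0.9117, 0.0, 0.0, 0.0, 0.1667]
[0.458, 0.7624, 0.0, 0.0, 0.0, 0.1444]
[0.9455, 0.1313, 0.0, 0.0, 0.0, 0.0]
[0.876, 0.1273, 0.1333, 0.0, 0.0, 0.0]
[0.1879, 0.0684, 0.0667, 0.0, 0.0, 0.0]
```

Emit:
{"api": "carry_out", "payload": {"deltas": [[[-0.57,-0.48,-0.78,0,0,0.1675,-1],[-0.57,-0.48,-0.78,0,0,0.1675,-1],[-0.57,-0.48,-0.78,0,0,0.1675,-1],[-0.57,-0.48,-0.78,0,0,0.1675,-1],[-0.57,-0.48,-0.78,0,0,0.1675,-1],[-0.57,-0.48,-0.78,0,0,0.1675,-1],[-0.57,-0.48,-0.78,0,0,0.1675,-1],[-0.57,-0.48,-0.78,0,0,0.1675,-1],[-0.57,-0.48,-0.78,0,0,0.1675,-1],[-0.57,-0.48,-0.78,0,0,0.1675,-1]]]}}

```text
time_s: 0.93
position: [0.2493, 0.5005, 0.2998]
tcp_rot: [[-0.207, 0.978, -0.001], [0.978, 0.207, -0.001], [-0.001, -0.001, -1.0]]
force: [-0.1, 0.1, 0.5]
opening: 0.999
grasp_force: 0.0
```

Emit:
{"api": "carry_out", "payload": {"deltas": [[[-0.91,0.42,-0.4,0,0,0.1667,-1],[-0.91,0.42,-0.4,0,0,0.1667,-1],[-0.91,0.42,-0.4,0,0,0.1667,-1],[-0.91,0.42,-0.4,0,0,0.1667,-1],[-0.91,0.42,-0.4,0,0,0.1667,-1],[-0.91,0.42,-0.4,0,0,0.1667,-1],[-0.91,0.42,-0.4,0,0,0.1667,-1],[-0.91,0.42,-0.4,0,0,0.1667,-1],[-0.91,0.42,-0.4,0,0,0.1667,-1],[-0.91,0.42,-0.4,0,0,0.1667,-1]]]}}

```text
time_s: 1.77
position: [0.3393, 0.3802, 0.3599]
tcp_rot: [[0.743, 0.67, -0.001], [0.67, -0.743, -0.001], [-0.001, -0.0, -1.0]]
force: [-0.7, -0.4, -0.9]
opening: 0.998
grasp_force: 0.0
```

Emit:
{"api": "carry_out", "payload": {"deltas": [[[-0.28,0.91,0,0,0,0.1667,-1],[-0.28,0.91,0,0,0,0.1667,-1],[-0.28,0.91,0,0,0,0.1667,-1],[-0.28,0.91,0,0,0,0.1667,-1],[-0.28,0.91,0,0,0,0.1667,-1],[-0.28,0.91,0,0,0,0.1667,-1],[-0.28,0.91,0,0,0,0.1667,-1],[-0.28,0.91,0,0,0,0.1667,-1],[-0.28,0.91,0,0,0,0.1667,-1],[-0.28,0.91,0,0,0,0.1667,-1]]]}}

```text
time_s: 2.6
position: [0.3994, 0.2508, 0.36]
tcp_rot: [[0.951, -0.308, -0.001], [-0.308, -0.951, -0.0], [-0.0, 0.0, -1.0]]
force: [0.4, 0.4, 0.6]
opening: 1.001
grasp_force: 0.0
```

Emit:
{"api": "carry_out", "payload": {"deltas": [[[0.46,0.76,0,0,0,0.1444,-1],[0.46,0.76,0,0,0,0.1444,-1],[0.46,0.76,0,0,0,0.1444,-1],[0.46,0.76,0,0,0,0.1444,-1],[0.46,0.76,0,0,0,0.1444,-1],[0.46,0.76,0,0,0,0.1444,-1],[0.46,0.76,0,0,0,0.1444,-1],[0.46,0.76,0,0,0,0.1444,-1],[0.46,0.76,0,0,0,0.1444,-1],[0.46,0.76,0,0,0,0.1444,-1]]]}}

```text
time_s: 3.43
position: [0.4299, 0.1212, 0.3602]
tcp_rot: [[0.345, -0.939, -0.0], [-0.939, -0.345, -0.0], [-0.0, 0.0, -1.0]]
force: [1.2, 0.5, 0.3]
opening: 1.0
grasp_force: 0.0
```

```bash
python3 - <<'E'
from h import *
s=telemetry.read_state();np.savez("w1.npz",p=s["position"],R=s["tcp_rot"]);cv2.imwrite("pics/w1.png",capture("wrist")[:,:,::-1])
E
```

Emit:
{"api": "carry_out", "payload": {"deltas": [[[0.95,0.13,0,0,0,0,-0.4],[0.95,0.13,0,0,0,0,-0.4],[0.95,0.13,0,0,0,0,-0.4],[0.95,0.13,0,0,0,0,-0.4],[0.95,0.13,0,0,0,0,-0.4],[0.95,0.13,0,0,0,0,-0.4],[0.95,0.13,0,0,0,0,-0.4],[0.95,0.13,0,0,0,0,-0.4],[0.95,0.13,0,0,0,0,-0.4],[0.95,0.13,0,0,0,0,-0.4]]]}}

```text
time_s: 4.32
position: [0.4601, -0.0183, 0.3604]
tcp_rot: [[0.344, -0.939, 0.0], [-0.939, -0.344, 0.0], [-0.0, -0.0, -1.0]]
force: [0.5, 0.8, 0.3]
opening: 0.701
grasp_force: 0.0
```

Emit:
{"api": "carry_out", "payload": {"deltas": [[[0.88,0.13,0.13,0,0,0,0.2],[0.88,0.13,0.13,0,0,0,0.2],[0.88,0.13,0.13,0,0,0,0.2],[0.88,0.13,0.13,0,0,0,0.2],[0.88,0.13,0.13,0,0,0,0.2],[0.88,0.13,0.13,0,0,0,0.2],[0.88,0.13,0.13,0,0,0,0.2],[0.88,0.13,0.13,0,0,0,0.2],[0.88,0.13,0.13,0,0,0,0.2],[0.88,0.13,0.13,0,0,0,0.2]]]}}

```text
time_s: 5.15
position: [0.4872, -0.149, 0.3412]
tcp_rot: [[0.344, -0.939, 0.001], [-0.939, -0.344, -0.0], [0.0, -0.001, -1.0]]
force: [-0.0, -0.2, -0.8]
opening: 0.402
grasp_force: 0.0
```

```bash
python3 - <<'E'
from h import *
s=telemetry.read_state();np.savez("w2.npz",p=s["position"],R=s["tcp_rot"]);w2=capture("wrist")[:,:,::-1];cv2.imwrite("pics/w2.png",w2)
w1=cv2.imread("pics/w1.png");print(s["opening"],s["position"])
cv2.imwrite("pics/w12.png",np.hstack([cv2.resize(x,(400,300),interpolation=cv2.INTER_AREA) for x in(w1,w2)]))
E
```

```text
0.40177315314267 [ 0.48716983 -0.14897304  0.34123166]
```

View pics/w2.png

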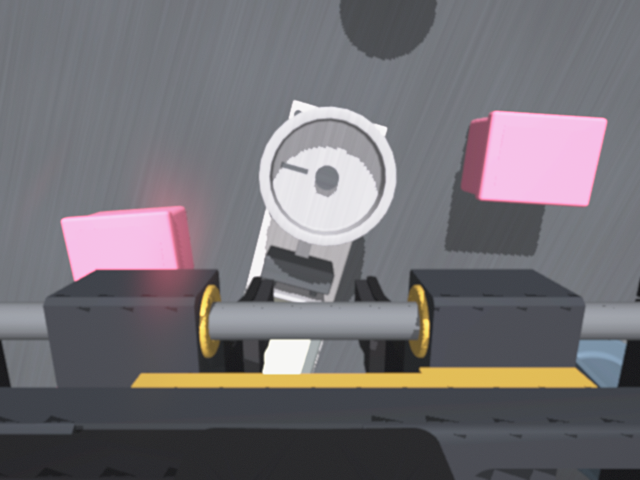

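View pics/w1.png

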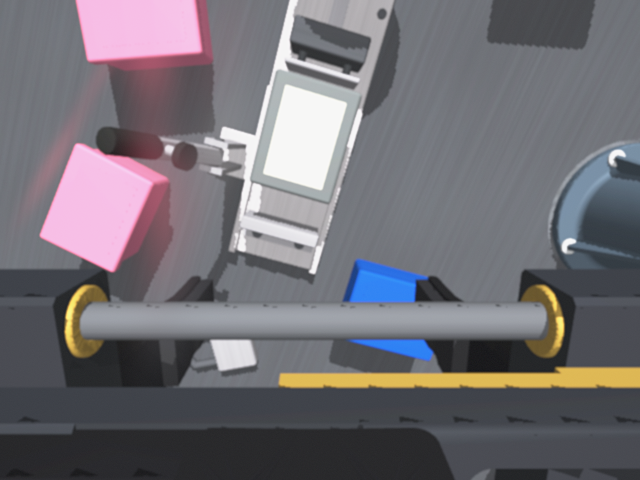

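The wrist views confirm the choice: w2 shows the wheel's rim centre at (328,175), extents 260–396 and 106–244. w1 shows the lid corners (282,70), (360,88), (338,203), (252,190), the end stop near (285,222), the plate at (322,72) and the hold-down handle from (108,142) to pivot (225,158).

```bash
cat >> h.py <<'E'
def wray(f,uv,z):
    d=np.load(f);i=I["wrist"];T=i["T_tool_cam"];o=d["p"]+d["R"]@T[:3,3];v=d["R"]@T[:3,:3]@np.linalg.inv(i["mtx"])@[uv[0],uv[1],1]
    return o+v*(z-o[2])/v[2]
E
python3 - <<'E'
from h import *
X=np.array([wray("w2.npz",p,.135)[:2] for p in[(260,175),(396,175),(328,106),(328,244)]])
A=np.c_[2*X,np.ones(4)];s=np.linalg.lstsq(A,(X**2).sum(1),rcond=None)[0];w=s[:2];print("wheel",w,"r",np.sqrt(s[2]+w@w))
g=cv2.imread("pics/w2.png")[:260,230:430];m=cv2.inRange(cv2.cvtColor(g,cv2.COLOR_BGR2HSV),(0,0,150),(180,30,255))
c=[wray("w1.npz",p,.092)[:2] for p in[(282,70),(360,88),(338,203),(252,190)]]
print("lid",np.round(c,3).tolist(),[round(np.linalg.norm(c[i]-c[i-1]),3) for i in range(4)])
v=(c[3]+c[2]-c[0]-c[1]);print("yaw lid",np.degrees(np.arctan2(-v[0],v[1])))
# jig axis from wheel centre & bed
for k,p,z in[("platefar",(288,65),.067),("platenear",(358,82),.067),("stopfar",(247,212),.067),("stopnear",(318,237),.067),("bedendfar",(233,250),.012),("bedendnear",(314,273),.012),("pivot",(236,157),.122),("tip",(108,142),.25)]:
    q=wray("w1.npz",p,z)[:2];print(k,q.round(3))
E
```

```text
wheel [ 0.48559451 -0.18595989] r 0.06898798800224006
lid [[0.513, -0.004], [0.426, -0.016], [0.403, 0.112], [0.503, 0.132]] [np.float64(0.137), np.float64(0.088), np.float64(0.13), np.float64(0.103)]
yaw lid 7.023950826963267
platefar [ 0.511 -0.015]
platenear [ 0.429 -0.026]
stopfar [0.503 0.164]
stopnear [0.409 0.164]
bedendfar [0.511 0.235]
bedendnear [0.391 0.228]
pivot [0.527 0.1  ]
tip [0.6   0.111]
```

```bash
python3 - <<'E'
from h import *
C=np.array([.486,-.185]);a=np.deg2rad(-160);r=C+.0645*np.array([np.cos(a),np.sin(a)])
s=telemetry.read_state();p=s["position"];R=s["tcp_rot"]
for q in[(*r,.23),(*r,.114)]: print(step(p,R,q,down(-160)).tolist());p=np.array(q);R=down(-160)
E
```

```text
[0.2206, 0.5199, 0.7408, -0.0001, -0.0001, 0.0002]
[0.0, 0.0, 0.7733, 0.0, 0.0, 0.0]
```

Emit:
{"api": "carry_out", "payload": {"deltas": [[[0.22,0.52,0.74,0,0,0,0.2],[0.22,0.52,0.74,0,0,0,0.2],[0.22,0.52,0.74,0,0,0,0.2],[0.22,0.52,0.74,0,0,0,0.2],[0.22,0.52,0.74,0,0,0,0.2],[0.22,0.52,0.74,0,0,0,0.2],[0.22,0.52,0.74,0,0,0,0.2],[0.22,0.52,0.74,0,0,0,0.2],[0.22,0.52,0.74,0,0,0,0.2],[0.22,0.52,0.74,0,0,0,0.2]]]}}

```text
time_s: 6.03
position: [0.4262, -0.2078, 0.2308]
tcp_rot: [[0.343, -0.939, 0.002], [-0.939, -0.343, -0.002], [0.002, -0.001, -1.0]]
force: [0.5, -0.8, -0.9]
opening: 0.405
grasp_force: 0.0
```

Emit:
{"api": "carry_out", "payload": {"deltas": [[[0,0,0.1,0,0,0,0.2],[0,0,0.2,0,0,0,0.2],[0,0,0.3,0,0,0,0.2],[0,0,0.4,0,0,0,0.2],[0,0,0.5,0,0,0,0.2],[0,0,0.58,0,0,0,0.2],[0,0,0.65,0,0,0,0.2],[0,0,0.7,0,0,0,0.2],[0,0,0.74,0,0,0,0.2],[0,0,0.77,0,0,0,0.2]]]}}

```text
time_s: 6.87
position: [0.4255, -0.2078, 0.114]
tcp_rot: [[0.342, -0.94, 0.0], [-0.94, -0.342, -0.0], [0.0, -0.0, -1.0]]
force: [0.5, 0.0, -0.2]
opening: 0.401
grasp_force: 0.0
```

Emit:
{"api": "carry_out", "payload": {"deltas": [[[0,0,0,0,0,0,0.4],[0,0,0,0,0,0,0.5],[0,0,0,0,0,0,0.6],[0,0,0,0,0,0,0.65],[0,0,0,0,0,0,0.7],[0,0,0,0,0,0,0.75],[0,0,0,0,0,0,0.8],[0,0,0,0,0,0,1],[0,0,0,0,0,0,1],[0,0,0,0,0,0,1]]]}}

```text
time_s: 7.7
position: [0.4252, -0.2078, 0.1143]
tcp_rot: [[0.342, -0.94, 0.0], [-0.94, -0.342, -0.0], [0.0, 0.0, -1.0]]
force: [0.2, 0.8, 0.6]
opening: 0.017
grasp_force: 0.0
```

```bash
python3 - <<'E'
from h import *
s=telemetry.read_state();np.savez("w3.npz",p=s["position"],R=s["tcp_rot"]);print(s["joint_positions"],s["opening"])
a=capture("scene")[:,:,::-1];b=capture("side")[:,:,::-1];w=capture("wrist")[:,:,::-1];cv2.imwrite("pics/w3.png",w)
f=lambda x:cv2.resize(x,(400,300),interpolation=cv2.INTER_CUBIC)
cv2.imwrite("pics/m3.png",np.vstack([np.hstack([f(a[140:260,200:360]),f(b[220:370,300:500])]),np.hstack([f(w),f(w)*0])]))
E
```

```text
[-3.96142036e+01  2.49245383e+01  1.07483484e+02 -1.66467481e-03
  4.75901680e+01  1.20387295e+02] 0.01694243262613521
```

View pics/m3.png

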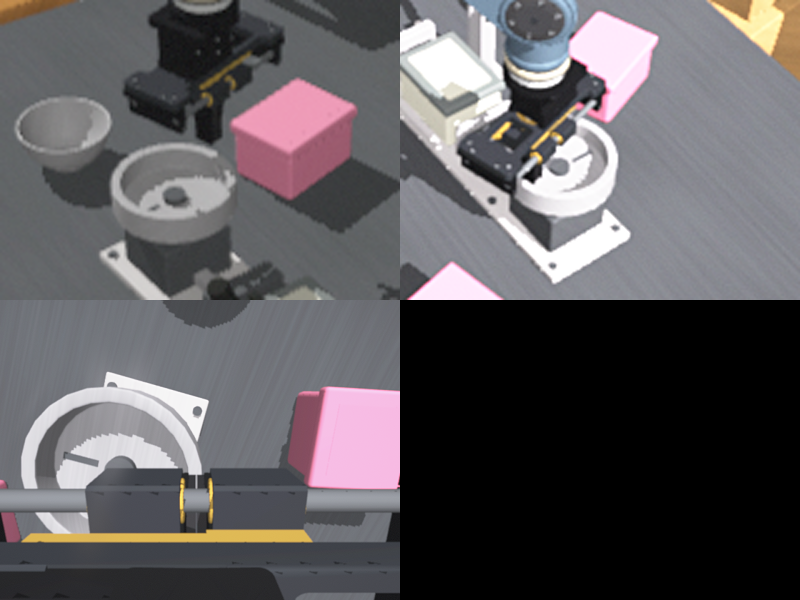

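```bash
python3 - <<'E'
from h import *
g=cv2.imread("pics/w3.png")
for z in(.135,):
    X=np.array([wray("w3.npz",p,z)[:2] for p in[(32,262),(323,266),(173,137),(70,185),(270,170)]])
    A=np.c_[2*X,np.ones(len(X))];s=np.linalg.lstsq(A,(X**2).sum(1),rcond=None)[0];w=s[:2];print("wheel",w,"r",np.sqrt(s[2]+w@w),np.linalg.norm(X-w,axis=1).round(4))
d=np.load("w3.npz");T=np.linalg.inv(I["wrist"]["T_tool_cam"]);
for z in(0,-.02,-.05):
    c=T[:3,:3]@[0,0,z]+T[:3,3];q=I["wrist"]["mtx"]@c;print("tool z",z,q[:2]/q[2])
# edges of the wheel along row 240..270
hsv=cv2.cvtColor(g,cv2.COLOR_BGR2GRAY)
for r in(200,230,255):print(r,hsv[r,20:340:4].tolist())
cv2.imwrite("pics/c3.png",cv2.resize(g[100:400,20:420],(800,600)))
E
```

```text
wheel [ 0.48492352 -0.18574645] r 0.06962867683704974 [0.071  0.0687 0.0699 0.0675 0.0709]
tool z 0 [314.09280928 273.25782091]
tool z -0.02 [314.13122846 286.16500273]
tool z -0.05 [314.20603202 311.29575913]
200 [111, 113, 114, 114, 114, 114, 114, 114, 178, 224, 222, 222, 221, 223, 220, 207, 101, 87, 88, 87, 88, 89, 136, 142, 144, 146, 147, 145, 147, 143, 146, 145, 149, 150, 150, 148, 148, 152, 153, 153, 151, 157, 157, 160, 155, 154, 158, 155, 156, 155, 156, 149, 150, 149, 147, 149, 146, 148, 150, 148, 146, 209, 221, 223, 226, 225, 229, 233, 192, 158, 189, 245, 245, 245, 245, 246, 110, 116, 117, 117]
230 [110, 111, 111, 111, 110, 222, 224, 222, 221, 221, 217, 99, 88, 90, 90, 88, 88, 87, 129, 142, 145, 144, 143, 145, 145, 148, 145, 145, 192, 224, 221, 226, 222, 220, 217, 218, 218, 218, 218, 219, 223, 224, 219, 219, 220, 222, 221, 224, 228, 222, 222, 224, 224, 225, 221, 187, 154, 146, 150, 147, 148, 146, 147, 147, 151, 149, 146, 223, 223, 225, 225, 225, 228, 147, 125, 115, 117, 119, 115, 118]
255 [110, 111, 112, 111, 223, 223, 224, 222, 220, 150, 88, 87, 90, 88, 87, 88, 88, 132, 143, 145, 146, 168, 191, 148, 120, 119, 120, 121, 121, 121, 121, 120, 133, 167, 207, 220, 219, 218, 222, 206, 129, 131, 132, 131, 129, 122, 105, 107, 210, 225, 224, 222, 225, 221, 225, 227, 226, 225, 225, 225, 224, 225, 227, 198, 148, 145, 151, 149, 150, 161, 223, 223, 227, 226, 230, 134, 117, 118, 117, 119]
```

View pics/c3.png

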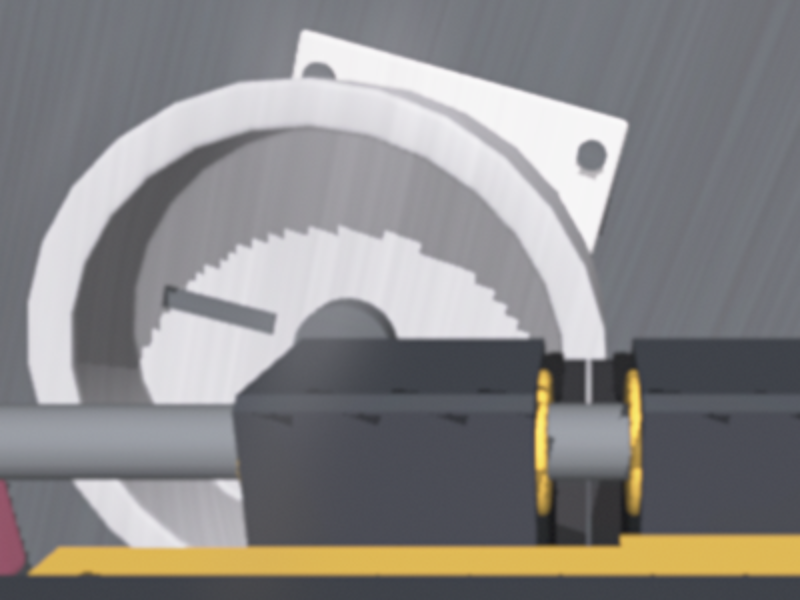

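```bash
python3 - <<'E'
from h import *
p=np.array([.4252,-.2078,.1143])
for z in(.1143,.135,.165): 
    q=p.copy();q[2]=z
    print(z,"scene crop",((pix("scene",q)-[200,140])*2.5).round(),"side crop",((pix("side",q)-[300,220])*2+[400,0]).round())
for C in((.485,-.186),(.487,-.1765)):
    q=np.array([*C,.135]);print(C,"scene crop",((pix("scene",q)-[200,140])*2.5).round(),"side crop",((pix("side",q)-[300,220])*2+[400,0]).round())
E
```

```text
0.1143 scene crop [208. 165.] side crop [528. 198.]
0.135 scene crop [208. 150.] side crop [528. 187.]
0.165 scene crop [207. 129.] side crop [529. 170.]
(0.485, -0.186) scene crop [171. 178.] side crop [559. 156.]
(0.487, -0.1765) scene crop [174. 182.] side crop [556. 150.]
```

```bash
python3 - <<'E'
from h import *
a=capture("scene")[:,:,::-1];b=capture("side")[:,:,::-1];cv2.imwrite("pics/s4.png",a);cv2.imwrite("pics/d4.png",b)
f=lambda x:cv2.resize(x,(400,500),interpolation=cv2.INTER_CUBIC)
cv2.imwrite("pics/m4.png",np.hstack([f(a[160:260,230:310]),f(b[270:370,330:410])]))
E
```

```text
(no output)
```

View pics/m4.png

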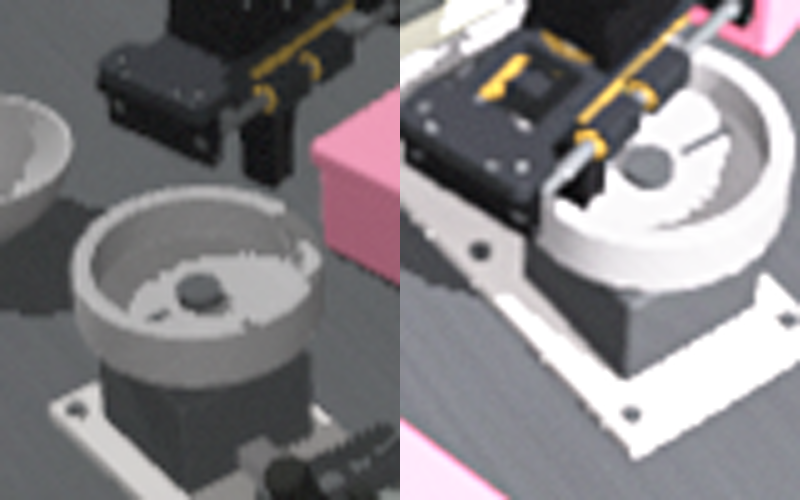

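```bash
python3 - <<'E'
from h import *
print(bot.tcp_to_grasp,[x for x in dir(bot) if x[0]!='_'])
d=I["wrist"]
T=np.linalg.inv(d["T_tool_cam"])
for z in(0,-.02,-.03,-.04):
  for x in(-.0095,.0095):
    c=T[:3,:3]@[x,0,z]+T[:3,3];q=d["mtx"]@c;print(z,x,(q[:2]/q[2]).round())
g=cv2.imread("pics/w3.png")
print(g[255:330:3,308:320:3].mean(2).round().tolist())
E
```

```text
0.0187 ['PlanningError', 'tcp_to_grasp']
0 -0.0095 [314. 290.]
0 0.0095 [314. 256.]
-0.02 -0.0095 [314. 305.]
-0.02 0.0095 [314. 267.]
-0.03 -0.0095 [314. 313.]
-0.03 0.0095 [314. 274.]
-0.04 -0.0095 [314. 322.]
-0.04 0.0095 [314. 281.]
[[228.0, 228.0, 228.0, 228.0], [229.0, 227.0, 228.0, 230.0], [228.0, 227.0, 228.0, 229.0], [227.0, 227.0, 228.0, 227.0], [227.0, 227.0, 228.0, 226.0], [226.0, 227.0, 228.0, 224.0], [226.0, 227.0, 226.0, 226.0], [227.0, 228.0, 226.0, 228.0], [164.0, 163.0, 204.0, 165.0], [58.0, 59.0, 172.0, 57.0], [59.0, 61.0, 174.0, 59.0], [59.0, 61.0, 176.0, 59.0], [59.0, 61.0, 180.0, 58.0], [59.0, 62.0, 179.0, 58.0], [60.0, 62.0, 179.0, 58.0], [64.0, 65.0, 171.0, 63.0], [123.0, 123.0, 127.0, 122.0], [144.0, 144.0, 144.0, 144.0], [154.0, 154.0, 154.0, 153.0], [159.0, 159.0, 159.0, 159.0], [163.0, 163.0, 163.0, 163.0], [163.0, 162.0, 162.0, 163.0], [160.0, 159.0, 160.0, 160.0], [153.0, 154.0, 153.0, 154.0], [147.0, 146.0, 146.0, 146.0]]
```

Emit:
{"api": "carry_out", "payload": {"deltas": [[[0,0,0,0,0,0,0.2],[0,0,0,0,0,0,0.2],[0,0,0,0,0,0,0.2],[0,0,0,0,0,0,0.2],[0,0,0,0,0,0,0.2],[0,0,0,0,0,0,0.2],[0,0,0.007,0,0,0,0.2],[0,0,0.014,0,0,0,0.2],[0,0,0.02,0,0,0,0.2],[0,0,0.02,0,0,0,0.2]]]}}

```text
time_s: 8.78
position: [0.425, -0.2077, 0.111]
tcp_rot: [[0.342, -0.94, -0.0], [-0.94, -0.342, 0.0], [-0.001, 0.0, -1.0]]
force: [-0.0, 0.2, 0.7]
opening: 0.401
grasp_force: 0.0
```

The fingertips appear about 33 mm above the reported TCP: the tip edge is at row 279, where 256 was expected, and both outside views agree. I'm lowering in small steps and watching the force.

Emit:
{"api": "carry_out", "payload": {"deltas": [[[0,0,0.013,0,0,0,0.2],[0,0,0.026,0,0,0,0.2],[0,0,0.04,0,0,0,0.2],[0,0,0.053,0,0,0,0.2],[0,0,0.066,0,0,0,0.2],[0,0,0.08,0,0,0,0.2],[0,0,0.093,0,0,0,0.2],[0,0,0.107,0,0,0,0.2],[0,0,0.12,0,0,0,0.2],[0,0,0.12,0,0,0,0.2]]]}}

```text
time_s: 9.62
position: [0.425, -0.2076, 0.0929]
tcp_rot: [[0.342, -0.94, -0.001], [-0.94, -0.342, 0.001], [-0.001, 0.0, -1.0]]
force: [-0.3, 0.6, 0.4]
opening: 0.402
grasp_force: 0.0
```

Emit:
{"api": "carry_out", "payload": {"deltas": [[[0,0,0.013,0,0,0,0.2],[0,0,0.026,0,0,0,0.2],[0,0,0.04,0,0,0,0.2],[0,0,0.053,0,0,0,0.2],[0,0,0.06,0,0,0,0.2],[0,0,0.06,0,0,0,0.2],[0,0,0.06,0,0,0,0.2],[0,0,0.06,0,0,0,0.2],[0,0,0.06,0,0,0,0.2],[0,0,0.06,0,0,0,0.2]]]}}

```text
time_s: 10.45
position: [0.4253, -0.2079, 0.0843]
tcp_rot: [[0.342, -0.94, 0.0], [-0.94, -0.342, -0.0], [0.0, -0.0, -1.0]]
force: [-0.3, 0.3, 0.3]
opening: 0.402
grasp_force: 0.0
```

Emit:
{"api": "carry_out", "payload": {"deltas": [[[0,0,0,0,0,0,0.3],[0,0,0,0,0,0,0.4],[0,0,0,0,0,0,0.45],[0,0,0,0,0,0,0.5],[0,0,0,0,0,0,0.55],[0,0,0,0,0,0,0.6],[0,0,0,0,0,0,0.65],[0,0,0,0,0,0,0.7],[0,0,0,0,0,0,0.75],[0,0,0,0,0,0,0.75]]]}}

```text
time_s: 11.28
position: [0.4261, -0.2077, 0.0843]
tcp_rot: [[0.343, -0.939, 0.002], [-0.939, -0.343, -0.0], [0.001, -0.001, -1.0]]
force: [2.6, 2.3, -0.9]
opening: 0.145
grasp_force: 29.5
```

Emit:
{"api": "carry_out", "payload": {"deltas": [[[0.0225,-0.0006,0,0,0,-0.0083,1],[0.0449,-0.0024,0,0,0,-0.0167,1],[0.0673,-0.0053,0,0,0,-0.025,1],[0.0894,-0.0094,0,0,0,-0.0333,1],[0.1113,-0.0147,0,0,0,-0.0417,1],[0.1329,-0.021,0,0,0,-0.05,1],[0.1541,-0.0286,0,0,0,-0.0583,1],[0.1749,-0.0372,0,0,0,-0.0667,1],[0.1952,-0.0469,0,0,0,-0.075,1],[0.215,-0.0576,0,0,0,-0.0833,1]]]}}

```text
time_s: 12.12
position: [0.4426, -0.2316, 0.0842]
tcp_rot: [[0.766, -0.642, -0.004], [-0.642, -0.766, 0.007], [-0.007, -0.003, -1.0]]
force: [-1.1, 8.4, 5.4]
opening: 0.137
grasp_force: 30.0
```

Emit:
{"api": "carry_out", "payload": {"deltas": [[[0.0449,-0.0024,0,0,0,-0.0167,1],[0.0894,-0.0094,0,0,0,-0.0333,1],[0.1329,-0.021,0,0,0,-0.05,1],[0.1749,-0.0372,0,0,0,-0.0667,1],[0.215,-0.0576,0,0,0,-0.0833,1],[0.2528,-0.0821,0,0,0,-0.1,1],[0.2877,-0.1105,0,0,0,-0.1167,1],[0.3195,-0.1423,0,0,0,-0.1333,1],[0.3479,-0.1772,0,0,0,-0.15,1],[0.3724,-0.215,0,0,0,-0.1667,1]]]}}

```text
time_s: 12.95
position: [0.5049, -0.2452, 0.0843]
tcp_rot: [[0.938, 0.346, -0.006], [0.347, -0.938, 0.003], [-0.005, -0.005, -1.0]]
force: [-4.4, 0.5, 5.2]
opening: 0.135
grasp_force: 30.7
```

Emit:
{"api": "carry_out", "payload": {"deltas": [[[0.0449,-0.0024,0,0,0,-0.0167,1],[0.0894,-0.0094,0,0,0,-0.0333,1],[0.1329,-0.021,0,0,0,-0.05,1],[0.1749,-0.0372,0,0,0,-0.0667,1],[0.215,-0.0576,0,0,0,-0.0833,1],[0.2528,-0.0821,0,0,0,-0.1,1],[0.2877,-0.1105,0,0,0,-0.1167,1],[0.3195,-0.1423,0,0,0,-0.1333,1],[0.3479,-0.1772,0,0,0,-0.15,1],[0.3724,-0.215,0,0,0,-0.1667,1]]]}}

```text
time_s: 13.78
position: [0.5483, -0.1983, 0.0843]
tcp_rot: [[0.169, 0.986, -0.002], [0.986, -0.169, -0.002], [-0.003, -0.002, -1.0]]
force: [-1.9, -3.3, 1.2]
opening: 0.139
grasp_force: 31.1
```

Emit:
{"api": "carry_out", "payload": {"deltas": [[[0.0374,-0.0016,0,0,0,-0.0139,1],[0.0747,-0.0065,0,0,0,-0.0278,1],[0.1113,-0.0147,0,0,0,-0.0417,1],[0.1471,-0.0259,0,0,0,-0.0556,1],[0.1817,-0.0403,0,0,0,-0.0694,1],[0.215,-0.0576,0,0,0,-0.0833,1],[0.2466,-0.0778,0,0,0,-0.0972,1],[0.2764,-0.1006,0,0,0,-0.1111,1],[0.3041,-0.1259,0,0,0,-0.125,1],[0.3294,-0.1536,0,0,0,-0.1389,1]]]}}

```text
time_s: 14.62
position: [0.5371, -0.1456, 0.0843]
tcp_rot: [[-0.645, 0.764, 0.004], [0.764, 0.645, -0.002], [-0.004, 0.002, -1.0]]
force: [3.6, -1.2, -4.3]
opening: 0.143
grasp_force: 31.5
```

```bash
python3 - <<'E'
from h import *
a=capture("scene")[:,:,::-1];b=capture("side")[:,:,::-1];cv2.imwrite("pics/s5.png",a);cv2.imwrite("pics/d5.png",b)
f=lambda x:cv2.resize(x,(400,500),interpolation=cv2.INTER_CUBIC)
cv2.imwrite("pics/m5.png",np.hstack([f(a[240:340,300:380]),f(b[215:315,270:350])]))
E
```

```text
(no output)
```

View pics/m5.png

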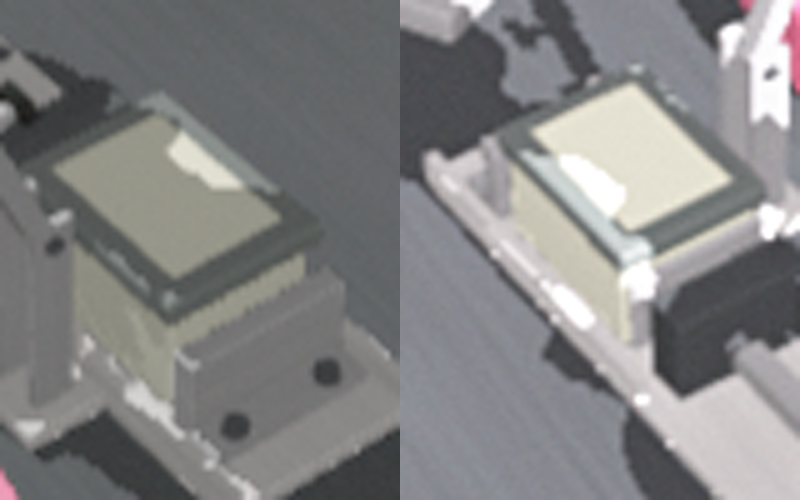

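The scene crop shows the lid's +y top edge at about (168,297)–(322,222) and the stop's tub-side top edge at about (178,352)–(333,272). The tub is close to the stop, and the plate is on the tub's -y end.

```bash
python3 - <<'E'
from h import *
yaw=np.deg2rad(5.1);e=np.array([-np.sin(yaw),np.cos(yaw)]);ex=np.array([np.cos(yaw),np.sin(yaw)]);w=np.array([.486,-.1855])
S=lambda x,y:(300+x/5,240+y/5)
D=lambda x,y:(270+(x-400)/5,215+y/5)
for k,n,uv,z in[("lid","scene",S(168,297),.092),("lid","scene",S(322,222),.092),("lidlow","scene",S(168,322),.08),("lidlow","scene",S(322,243),.08),("stop","scene",S(178,352),.067),("stop","scene",S(333,272),.067),("stopback","scene",S(190,372),.067),("stopback","scene",S(345,290),.067),
 ("lid+y","side",D(497,132),.092),("lid+y","side",D(635,70),.092),("lid-y","side",D(622,245),.092),("lid-y","side",D(765,188),.092),("carr","side",D(658,305),.072)]:
    d=ray(n,uv,z)[:2]-w;print(k,n,round(d@ex,4),round(d@e-.165,4))
E
```

```text
lid scene 0.0471 0.1793
lid scene -0.0472 0.1864
lidlow scene 0.0503 0.1835
lidlow scene -0.0458 0.1889
stop scene 0.0512 0.1927
stop scene -0.0457 0.1984
stopback scene 0.0551 0.2067
stopback scene -0.0419 0.2116
lid+y side -0.0466 0.179
lid+y side 0.0469 0.1762
lid-y side -0.0406 0.063
lid-y side 0.0491 0.053
carr side -0.04 0.0303
```

Emit:
{"api": "carry_out", "payload": {"deltas": [[[0.0225,-0.0006,0,0,0,-0.0083,1],[0.0449,-0.0024,0,0,0,-0.0167,1],[0.0673,-0.0053,0,0,0,-0.025,1],[0.0894,-0.0094,0,0,0,-0.0333,1],[0.1113,-0.0147,0,0,0,-0.0417,1],[0.1329,-0.021,0,0,0,-0.05,1],[0.1541,-0.0286,0,0,0,-0.0583,1],[0.1749,-0.0372,0,0,0,-0.0667,1],[0.1749,-0.0372,0,0,0,-0.0667,1],[0.1749,-0.0372,0,0,0,-0.0667,1]]]}}

```text
time_s: 15.55
position: [0.5159, -0.1274, 0.0843]
tcp_rot: [[-0.897, 0.441, 0.003], [0.441, 0.897, 0.001], [-0.003, 0.002, -1.0]]
force: [5.5, 3.2, -2.9]
opening: 0.139
grasp_force: 30.9
```

```bash
cat > snap.py <<'E'
from h import *
import sys
k=sys.argv[1];s=telemetry.read_state();R=s["tcp_rot"];F=s["force"]
for n in("scene","side"):cv2.imwrite(f"pics/{n[1]}_{k}.png",capture(n)[:,:,::-1])
print("phi",np.degrees(np.arctan2(R[1,1],R[0,1])).round(1),"Ftang",(F@R[:,0]).round(1),"Frad",(F@R[:,1]).round(1),"Mz",s["moment"].round(2))
import glob,os
def flow(a,b,n,roi):
    x0,y0,x1,y1=roi;g=[cv2.cvtColor(cv2.imread(f),cv2.COLOR_BGR2GRAY) for f in(a,b)]
    T=g[0][y0:y1,x0:x1];m=cv2.matchTemplate(g[1][y0-8:y1+8,x0-8:x1+8],T,cv2.TM_CCOEFF_NORMED)
    _,v,_,(x,y)=cv2.minMaxLoc(m)
    sub=lambda a,b,c:0 if a+c==2*b else .5*(a-c)/(a-2*b+c)
    dx=x-8+(sub(*m[y,x-1:x+2]) if 0<x<16 else 0);dy=y-8+(sub(*m[y-1:y+2,x]) if 0<y<16 else 0);return round(dx,2),round(dy,2),round(v,3)
if len(sys.argv)>2:
    p=sys.argv[2]
    for n,roi in(("c",(325,290,345,312)),("c",(350,275,370,300)),("i",(285,235,300,250)),("i",(305,225,325,240))):
        print(n,roi,flow(f"pics/{n}_{p}.png",f"pics/{n}_{k}.png",n,roi))
E
cp pics/s5.png pics/c_0.png;cp pics/d5.png pics/i_0.png;python3 snap.py 1 0
```

```text
phi 63.8 Ftang -3.6 Frad 5.3 Mz [ 0.58 -0.93 -0.05]
c (325, 290, 345, 312) (np.float32(1.58), np.float32(2.06), 0.575)
c (350, 275, 370, 300) (np.float32(2.13), np.float32(1.38), 0.871)
i (285, 235, 300, 250) (np.float32(-0.31), np.float32(-0.13), 0.86)
i (305, 225, 325, 240) (np.float32(1.23), np.float32(-3.02), 0.853)
```

Emit:
{"api": "carry_out", "payload": {"deltas": [[[0.0075,0,0,0,0,-0.0028,1],[0.015,-0.0003,0,0,0,-0.0056,1],[0.0225,-0.0006,0,0,0,-0.0083,1],[0.03,-0.001,0,0,0,-0.0111,1],[0.0375,-0.0016,0,0,0,-0.0139,1],[0.0449,-0.0024,0,0,0,-0.0167,1],[0.0524,-0.0032,0,0,0,-0.0194,1],[0.0598,-0.0042,0,0,0,-0.0222,1],[0.0673,-0.0053,0,0,0,-0.025,1],[0.0747,-0.0065,0,0,0,-0.0278,1]]]}}

```text
time_s: 16.48
position: [0.5064, -0.1233, 0.0843]
tcp_rot: [[-0.96, 0.279, 0.005], [0.279, 0.96, 0.001], [-0.005, 0.002, -1.0]]
force: [7.5, 4.3, -4.6]
opening: 0.138
grasp_force: 31.1
```

```bash
python3 snap.py 2 1
```

```text
phi 73.8 Ftang -6.0 Frad 6.2 Mz [ 0.85 -1.32 -0.17]
c (325, 290, 345, 312) (np.float32(0.82), np.float32(0.11), 0.852)
c (350, 275, 370, 300) (np.float32(0.21), np.float32(0.16), 0.929)
i (285, 235, 300, 250) (np.float32(-0.08), np.float32(-0.08), 0.89)
i (305, 225, 325, 240) (np.float32(-0.57), np.float32(-0.16), 0.937)
```

Emit:
{"api": "carry_out", "payload": {"deltas": [[[0.0075,0,0,0,0,-0.0028,1],[0.015,-0.0003,0,0,0,-0.0056,1],[0.0225,-0.0006,0,0,0,-0.0083,1],[0.03,-0.001,0,0,0,-0.0111,1],[0.0375,-0.0016,0,0,0,-0.0139,1],[0.0449,-0.0024,0,0,0,-0.0167,1],[0.0524,-0.0032,0,0,0,-0.0194,1],[0.0598,-0.0042,0,0,0,-0.0222,1],[0.0673,-0.0053,0,0,0,-0.025,1],[0.0747,-0.0065,0,0,0,-0.0278,1]]]}}

```text
time_s: 17.42
position: [0.4954, -0.1206, 0.0843]
tcp_rot: [[-0.994, 0.108, 0.005], [0.108, 0.994, 0.002], [-0.005, 0.002, -1.0]]
force: [9.1, 6.1, -4.2]
opening: 0.139
grasp_force: 31.0
```

```bash
python3 snap.py 3 2
```

```text
phi 83.8 Ftang -8.4 Frad 7.0 Mz [ 1.22 -1.45 -0.14]
c (325, 290, 345, 312) (np.float32(0.28), np.float32(-0.09), 0.915)
c (350, 275, 370, 300) (np.float32(-0.01), np.float32(0.01), 0.998)
i (285, 235, 300, 250) (np.float32(0.03), np.float32(0.08), 0.974)
i (305, 225, 325, 240) (np.float32(-0.58), np.float32(-0.15), 0.939)
```

Emit:
{"api": "carry_out", "payload": {"deltas": [[[0.0075,0,0,0,0,-0.0028,1],[0.015,-0.0003,0,0,0,-0.0056,1],[0.0225,-0.0006,0,0,0,-0.0083,1],[0.03,-0.001,0,0,0,-0.0111,1],[0.0375,-0.0016,0,0,0,-0.0139,1],[0.0449,-0.0024,0,0,0,-0.0167,1],[0.0524,-0.0032,0,0,0,-0.0194,1],[0.0598,-0.0042,0,0,0,-0.0222,1],[0.0598,-0.0042,0,0,0,-0.0222,1],[0.0598,-0.0042,0,0,0,-0.0222,1]]]}}

```text
time_s: 18.35
position: [0.4861, -0.1199, 0.0843]
tcp_rot: [[-1.0, -0.03, 0.005], [-0.03, 1.0, 0.003], [-0.005, 0.002, -1.0]]
force: [8.0, 8.2, -2.3]
opening: 0.138
grasp_force: 30.9
```

```bash
python3 snap.py 4 3; python3 - <<'E'
import sys;sys.argv=["x"]
from h import *
src=open("snap.py").read();exec(src[src.index("def flow"):src.index("if len")])
r=(350,275,370,300)
for a,b in(("0","1"),("1","2"),("2","3"),("1","4"),("0","4")):print(a,b,flow(f"pics/c_{a}.png",f"pics/c_{b}.png","c",r))
# px per mm along jig y at lid
y=np.deg2rad(5.1);e=np.array([-np.sin(y),np.cos(y),0]);p=np.array([.41,.165,.085]);print("px/mm",(pix("scene",p+.001*e)-pix("scene",p)).round(3))
E
```

```text
phi 91.7 Ftang -8.2 Frad 7.9 Mz [ 1.33 -1.41 -0.07]
c (325, 290, 345, 312) (np.float32(0.01), np.float32(-0.04), 0.998)
c (350, 275, 370, 300) (np.float32(0.06), np.float32(0.0), 0.986)
i (285, 235, 300, 250) (np.float32(0.01), np.float32(0.01), 0.998)
i (305, 225, 325, 240) (np.float32(-0.02), np.float32(-0.02), 0.972)
0 1 (np.float32(2.13), np.float32(1.38), 0.871)
1 2 (np.float32(0.21), np.float32(0.16), 0.929)
2 3 (np.float32(-0.01), np.float32(0.01), 0.998)
1 4 (np.float32(0.3), np.float32(0.16), 0.915)
0 4 (np.float32(2.0), np.float32(1.73), 0.829)
px/mm [0.265 0.219]
```

Emit:
{"api": "carry_out", "payload": {"deltas": [[[0,0,0,0,0,0,0.6],[0,0,0,0,0,0,0.5],[0,0,0,0,0,0,0.4],[0,0,0,0,0,0,0.3],[0,0,0,0,0,0,0.2],[0,0,0,0,0,0,0.2],[0,0,-0.1,0,0,0,0.2],[0,0,-0.2,0,0,0,0.2],[0,0,-0.35,0,0,0,0.2],[0,0,-0.55,0,0,0,0.2]]]}}

```text
time_s: 19.28
position: [0.4817, -0.1208, 0.1661]
tcp_rot: [[-0.999, -0.035, -0.005], [-0.035, 0.999, 0.002], [0.005, 0.002, -1.0]]
force: [1.2, -0.2, -0.7]
opening: 0.401
grasp_force: 0.0
```

Emit:
{"api": "carry_out", "payload": {"deltas": [[[0,0,-0.2,0,0,0,0.6],[0,0,-0.4,0,0,0,1],[0,0,-0.6,0,0,0,1],[0,0,-0.8,0,0,0,1],[0,0,-0.9,0,0,0,1],[0,0,-0.9,0,0,0,1],[0,0,-0.9,0,0,0,1],[0,0,-0.9,0,0,0,1],[0,0,-0.9,0,0,0,1],[0,0,-0.9,0,0,0,1]]]}}

```text
time_s: 20.12
position: [0.4826, -0.121, 0.3001]
tcp_rot: [[-0.999, -0.035, -0.003], [-0.035, 0.999, 0.002], [0.003, 0.002, -1.0]]
force: [-0.4, 0.1, -0.5]
opening: 0.005
grasp_force: 0.0
```

```bash
python3 snap.py 5 4; python3 - <<'E'
from h import *
s=telemetry.read_state();p=s["position"];R=s["tcp_rot"];print(p,s["opening"])
for q in[(.57,-.005,.33),(.645,.115,.33),(.645,.115,.20)]: print(step(p,R,q,down(95)).tolist());p=np.array(q);R=down(95)
f=lambda x:cv2.resize(x,(400,500),interpolation=cv2.INTER_CUBIC)
a=cv2.imread("pics/c_5.png");b=cv2.imread("pics/i_5.png")
cv2.imwrite("pics/m6.png",np.hstack([f(a[230:330,285:365]),f(b[225:305,286:350])]))
E
```

```text
phi 92.0 Ftang 0.4 Frad 0.1 Mz [-0.   -0.    0.01]
c (325, 290, 345, 312) (np.float32(0.01), np.float32(-0.04), 1.0)
c (350, 275, 370, 300) (np.float32(0.24), np.float32(0.36), 0.772)
i (285, 235, 300, 250) (np.float32(-0.22), np.float32(-0.12), 0.89)
i (305, 225, 325, 240) (np.float32(-0.03), np.float32(0.02), 0.997)
[ 0.48298737 -0.12112448  0.3005855 ] 0.008039176704520876
[-0.6067, 0.7534, -0.1965, 0.0002, -0.0003, -0.0083]
[-0.5678, 0.7534, 0.0, 0.0, 0.0, 0.0]
[0.0, 0.0, 0.8667, 0.0, 0.0, 0.0]
```

View pics/m6.png

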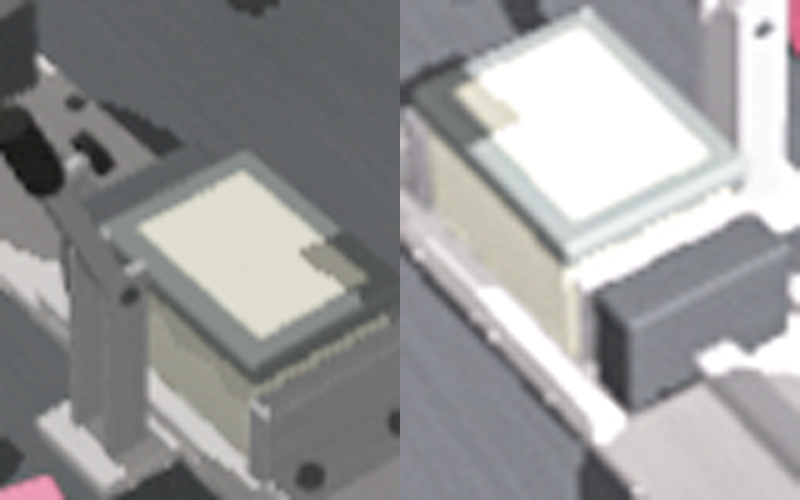

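Picture 10 shows the tub's lid against the stop in the scene crop (lid corner (255,370), stop edge at (258,400)), and the carriage with the light plate close behind the tub in the side crop. Next is the hold-down, approached from its far side.

Emit:
{"api": "carry_out", "payload": {"deltas": [[[-0.61,0.75,-0.2,0,0,-0.008,1],[-0.61,0.75,-0.2,0,0,-0.008,1],[-0.61,0.75,-0.2,0,0,-0.008,1],[-0.61,0.75,-0.2,0,0,-0.008,1],[-0.61,0.75,-0.2,0,0,-0.008,1],[-0.61,0.75,-0.2,0,0,-0.008,1],[-0.61,0.75,-0.2,0,0,-0.008,1],[-0.61,0.75,-0.2,0,0,-0.008,1],[-0.61,0.75,-0.2,0,0,-0.008,1],[-0.61,0.75,-0.2,0,0,-0.008,1]]]}}

```text
time_s: 21.05
position: [0.5704, -0.0066, 0.3316]
tcp_rot: [[-0.996, -0.084, -0.001], [-0.084, 0.996, -0.0], [0.001, 0.0, -1.0]]
force: [-0.2, -0.1, -0.1]
opening: 0.005
grasp_force: 0.0
```

Emit:
{"api": "carry_out", "payload": {"deltas": [[[-0.57,0.75,0,0,0,0,1],[-0.57,0.75,0,0,0,0,1],[-0.57,0.75,0,0,0,0,1],[-0.57,0.75,0,0,0,0,1],[-0.57,0.75,0,0,0,0,1],[-0.57,0.75,0,0,0,0,1],[-0.57,0.75,0,0,0,0,1],[-0.57,0.75,0,0,0,0,1],[-0.57,0.75,0,0,0,0,1],[-0.57,0.75,0,0,0,0,1]]]}}

```text
time_s: 21.88
position: [0.6462, 0.1125, 0.3322]
tcp_rot: [[-0.996, -0.084, 0.0], [-0.084, 0.996, -0.0], [-0.0, -0.0, -1.0]]
force: [0.4, -0.7, -0.1]
opening: 0.003
grasp_force: 0.0
```

```bash
python3 - <<'E'
from h import *
s=telemetry.read_state();print(s["position"]);np.savez("w7.npz",p=s["position"],R=s["tcp_rot"]);g=capture("wrist")[:,:,::-1];cv2.imwrite("pics/w7.png",g)
# black handle in scene & side: darkest blobs near projected tip/mid
for n in("scene","side"):
    im=capture(n)[:,:,::-1];q=pix(n,np.array([.59,.112,.227]));x,y=q.astype(int);v=im[y-22:y+22,x-22:x+22].max(2)
    N,l,st,c=cv2.connectedComponentsWithStats((v<45).astype(np.uint8));print(n,q.round(),[(st[i].tolist(),(c[i]+[x-22,y-22]).round(1).tolist()) for i in range(1,N) if st[i][4]>15])
E
```

```text
[0.64620983 0.11254104 0.33217695]
scene [291. 260.] [([15, 18, 13, 14, 103], [291.1, 261.7])]
side [352. 191.] [([10, 30, 5, 7, 27], [342.1, 201.8])]
```

Emit:
{"api": "carry_out", "payload": {"deltas": [[[0,0,0.1,0,0,0,1],[0,0,0.2,0,0,0,1],[0,0,0.3,0,0,0,1],[0,0,0.4,0,0,0,1],[0,0,0.5,0,0,0,1],[0,0,0.6,0,0,0,1],[0,0,0.68,0,0,0,1],[0,0,0.76,0,0,0,1],[0,0,0.82,0,0,0,1],[0,0,0.88,0,0,0,1]]]}}

```text
time_s: 22.87
position: [0.6465, 0.1136, 0.1992]
tcp_rot: [[-0.996, -0.086, -0.0], [-0.086, 0.996, -0.0], [0.0, -0.0, -1.0]]
force: [-0.0, 0.8, 0.1]
opening: 0.007
grasp_force: 0.0
```

Emit:
{"api": "carry_out", "payload": {"deltas": [[[0.03,0,0,0,0,0,1],[0.06,0,0,0,0,0,1],[0.09,0,0,0,0,0,1],[0.12,0,0,0,0,0,1],[0.15,0,0,0,0,0,1],[0.18,0,0,0,0,0,1],[0.21,0,0,0,0,0,1],[0.24,0,0,0,0,0,1],[0.27,0,0,0,0,0,1],[0.3,0,0,0,0,0,1]]]}}

```text
time_s: 23.7
position: [0.6013, 0.1099, 0.1999]
tcp_rot: [[-0.996, -0.086, 0.0], [-0.086, 0.996, 0.0], [-0.0, 0.0, -1.0]]
force: [0.7, 0.2, 0.6]
opening: 0.005
grasp_force: 0.4
```

```bash
cat > hd.py <<'E'
from h import *
a=cv2.imread("pics/c_5.png");b=capture("scene")[:,:,::-1];d=capture("side")[:,:,::-1];cv2.imwrite("pics/c_h.png",b)
r=lambda im:[(st.tolist()) for st in cv2.connectedComponentsWithStats((im[235:300,275:345].max(2)<45).astype(np.uint8))[2][1:] if st[4]>12]
print("before",r(a));print("now",r(b))
pv=np.array([.546,.107,.122]);
for t in(0,.4,.8,1.97):
    for L in(.09,.14):
        s=np.sin(.4-t)*L;print(t,L,(pix("scene",pv+[s*.996,s*.087,np.cos(.4-t)*L])-[275,235]).round())
E
python3 hd.py
```

```text
before [[9, 20, 13, 14, 104], [28, 24, 4, 6, 14]]
now [[4, 0, 46, 30, 689]]
0 0.09 [19. 30.]
0 0.14 [12. 19.]
0.4 0.09 [31. 22.]
0.4 0.14 [31.  5.]
0.8 0.09 [43. 18.]
0.8 0.14 [49. -0.]
1.97 0.09 [60. 34.]
1.97 0.14 [75. 26.]
```

Emit:
{"api": "carry_out", "payload": {"deltas": [[[0.03,0,0,0,0,0,1],[0.06,0,0,0,0,0,1],[0.09,0,0,0,0,0,1],[0.12,0,0,0,0,0,1],[0.15,0,0,0,0,0,1],[0.18,0,0,0,0,0,1],[0.21,0,0,0,0,0,1],[0.24,0,0,0,0,0,1],[0.27,0,0,0,0,0,1],[0.3,0,0,0,0,0,1]]]}}

```text
time_s: 24.63
position: [0.5563, 0.106, 0.1997]
tcp_rot: [[-0.996, -0.086, -0.0], [-0.086, 0.996, -0.0], [0.0, -0.0, -1.0]]
force: [-0.6, -0.5, -0.8]
opening: 0.003
grasp_force: 0.0
```

Emit:
{"api": "carry_out", "payload": {"deltas": [[[0.02,0,0,0,0,0,1],[0.04,0,0,0,0,0,1],[0.06,0,0,0,0,0,1],[0.08,0,0,0,0,0,1],[0.1,0,0,0,0,0,1],[0.12,0,0,0,0,0,1],[0.14,0,0,0,0,0,1],[0.14,0,0,0,0,0,1],[0.14,0,0,0,0,0,1],[0.14,0,0,0,0,0,1]]]}}

```text
time_s: 25.47
position: [0.5361, 0.1042, 0.1998]
tcp_rot: [[-0.996, -0.086, 0.0], [-0.086, 0.996, 0.0], [-0.0, -0.0, -1.0]]
force: [0.1, 0.2, 0.2]
opening: 0.006
grasp_force: 0.0
```

```bash
python3 hd.py | head -2; python3 - <<'E'
from h import *
d=cv2.cvtColor(capture("side"),cv2.COLOR_RGB2BGR);v=d.max(2)
pv=np.array([.546,.107,.122])
for t in(0,1.97):
    L=.114;s=np.sin(.4-t)*L;q=pix("side",pv+[s*.996,s*.087,np.cos(.4-t)*L]);x,y=q.astype(int);print("side t",t,q.round(),v[y-4:y+5:2,x-4:x+5:2].tolist())
E
```

```text
before [[9, 20, 13, 14, 104], [28, 24, 4, 6, 14]]
now [[28, 0, 12, 14, 129], [44, 0, 26, 13, 181], [61, 27, 9, 10, 43], [53, 43, 8, 4, 16]]
side t 0 [352. 191.] [[55, 54, 43, 38, 40], [57, 51, 41, 40, 34], [150, 55, 29, 84, 242], [28, 99, 255, 255, 255], [255, 255, 255, 255, 255]]
side t 1.97 [306. 242.] [[255, 255, 187, 74, 56], [156, 74, 58, 70, 73], [59, 70, 71, 69, 64], [67, 73, 59, 57, 188], [46, 55, 187, 255, 255]]
```

Emit:
{"api": "carry_out", "payload": {"deltas": [[[-0.1,0,-0.1,0,0,0,1],[-0.2,0,-0.3,0,0,0,1],[-0.3,0,-0.5,0,0,0,1],[-0.4,0,-0.7,0,0,0,1],[-0.5,0,-0.9,0,0,0,1],[-0.6,0,-1,0,0,0,1],[-0.7,0,-1,0,0,0,1],[-0.8,0,-1,0,0,0,1],[-0.9,0,-1,0,0,0,1],[-0.95,0,-1,0,0,0,1]]]}}

```text
time_s: 26.45
position: [0.6794, 0.1164, 0.3492]
tcp_rot: [[-0.996, -0.086, 0.0], [-0.086, 0.996, -0.0], [-0.0, -0.0, -1.0]]
force: [0.2, 0.4, -0.4]
opening: 0.006
grasp_force: 0.0
```

Emit:
{"api": "carry_out", "payload": {"deltas": [[[0,0.5,-0.5,0,0,0,1],[0,0.8,-0.5,0,0,0,1],[0,0.95,-0.5,0,0,0,1],[0,0.95,-0.5,0,0,0,1],[0,0.95,-0.5,0,0,0,1],[0,0.95,-0.5,0,0,0,1],[0,0.95,-0.5,0,0,0,1],[0,0.95,-0.5,0,0,0,1],[0,0.95,-0.5,0,0,0,1],[0,0.95,-0.5,0,0,0,1]]]}}

```text
time_s: 27.28
position: [0.6659, 0.2568, 0.4241]
tcp_rot: [[-0.996, -0.084, -0.001], [-0.084, 0.996, -0.0], [0.001, -0.0, -1.0]]
force: [0.8, 0.1, 0.4]
opening: 0.005
grasp_force: 0.0
```

```bash
python3 - <<'E'
from h import *
s=telemetry.read_state();print(s["time_s"],s["position"],s["force"])
ref={"scene":"pics/c_5.png","side":"pics/i_5.png"}
pv=np.array([.546,.107,.122])
B={}
for n in("scene","side"):
    im=capture(n)[:,:,::-1].copy();cv2.imwrite(f"pics/fin_{n}.png",im)
    P=[pix(n,pv+[np.sin(.4-1.97)*L*.996,np.sin(.4-1.97)*L*.087,np.cos(.4-1.97)*L]) for L in(.088,.14)]
    m=np.mean(P,0).astype(int);x,y=m;N,l,st,c=cv2.connectedComponentsWithStats((im[y-25:y+25,x-25:x+25].max(2)<50).astype(np.uint8))
    blobs=[(st[i].tolist(),(c[i]+m-25).round(1)) for i in range(1,N) if st[i][4]>12]
    print(n,"pred handle",np.round(P).tolist(),[(b[0],b[1].tolist()) for b in blobs])
    R=cv2.imread(ref[n])
    for nm,roi in(({"scene":(("tub",(325,290,345,312)),("bottle",(350,350,385,425)),("bowl",(205,178,246,212)),("lock",(380,355,416,390)),("carr",(285,235,310,255)))} if n=="scene" else {"side":(("tubcorner",(285,230,315,265)),("carriage",(315,262,350,290)))})[n]):
        x0,y0,x1,y1=roi;mm=cv2.matchTemplate(im[y0-10:y1+10,x0-10:x1+10],R[y0:y1,x0:x1],cv2.TM_CCOEFF_NORMED);_,v,_,q=cv2.minMaxLoc(mm);print(nm,q[0]-10,q[1]-10,round(v,3))
E
```

```text
27.2833 [0.66586167 0.25682466 0.42408824] [0.83772993 0.12912537 0.35313667]
scene pred handle [[334.0, 269.0], [350.0, 261.0]] [([17, 21, 18, 12, 96], [343.5, 265.4]), ([11, 38, 8, 6, 21], [331.9, 280.1])]
tub 1 0 0.801
bottle 0 0 0.981
bowl 0 0 0.999
lock 0 0 0.987
carr 0 0 0.872
side pred handle [[314.0, 239.0], [298.0, 246.0]] [([18, 26, 5, 5, 13], [299.5, 245.2])]
tubcorner 9 10 0.601
carriage 0 0 0.998
```

```bash
python3 -c "
from rig import job;print(job.hand_in())"
```

```text
the job is handed in; nothing more can be done
None
```

The job is handed in, with no verdict returned: the tub is against the end stop, the sprung plate is pushed in by an estimated 7.5–8.5 mm (from wheel angle and tub movement), the hold-down arm lies level on the lid, and the bottle, padlock and bowl have not moved.

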